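# Find the candle hole by feel and hold the block hole-up

## Task

The oak candle block lies on its side and has its candle hole in only one end: pick it up and find the hole by feel, pushing it endwise onto the drying stand's level brass peg until the peg reaches the bottom of the hole (a blank end will not go on; then try the other). Draw it off again and turn it so that the hole faces straight up. Finish still gripping it so, upright and still, its underside more than 10 cm above the worktop, touching nothing but the gripper, and leave everything else where it stands.

Things in the scene. Friction and masses are not known exactly. Their poses are not given: they have to be found in the camera images.
- holder: square oak candle block, 50 x 50 x 100 mm, 0.17 kg, lying on its side. Origin at its centre (25 mm above the worktop); x axis along the 100 mm length. One end has a central dark blind hole along the length, 24 mm wide, 45 mm deep (floor 5 mm from the block's centre); the other is blank. Which end is bored is found by trying the peg or by looking. A 30 N grip across two sides holds it.
- stand: fixed drying stand: dark wooden foot 14 mm thick (100 mm wide, from 35 mm in front of the origin to 75 mm behind), a post 36 x 40 mm, 95 mm tall, and one level brass peg sticking out of the post. Origin on the worktop under the middle of the post; x axis level, the way the peg sticks out; z up.
- peg_tip (a point): free end of the brass peg, on its axis, 75 mm above the worktop, 77 mm out from the stand's origin. Round peg 14 mm thick, round-ended, 59 mm clear of the post, lying along the stand's x axis. With the peg at the bottom of the hole the block's end is still 14 mm from the post.
- fruit_bowl: a dark wooden bowl heaped with five oranges, 150 mm across and 88 mm high; a loose bystander to leave alone. Origin at the centre of its underside, z up.
- pepper_mill: a turned wooden pepper mill, 56 mm across the foot, 150 mm tall; a loose bystander to leave alone. Origin at the centre of its underside, z up.
- jug: a white ceramic mug-shaped jug with a side handle, 90 mm across, 120 mm tall; a loose bystander to leave alone. Origin at the centre of its underside, z up.
- tumbler: a clear glass tumbler, 68 mm across, 85 mm tall; a loose bystander to leave alone. Origin at the centre of its underside, z up.
- dip_bowl: a small blue bowl, 84 mm across, 34 mm high; a loose bystander to leave alone. Origin at the centre of its underside, z up.
- candlestick: a brass candlestick, foot 80 mm across, with a white candle in it, 178 mm tall in all; a loose bystander to leave alone. Origin at the centre of its underside, z up.

How it is judged:
By the outcome, as a careful person would: the job done as asked, in the order asked, and still so for the second after the job is handed in, while the arm keeps its last pose, push and grip.
It also fails if it takes over 72 s, if anything falls off the work surface, if the arm or the gripper's body presses on something with over 40 N, if the wrist force passes 120 N, or if a joint passes its speed limit or range.

## Robot

A 7-joint arm with a two-finger parallel gripper is mounted at the origin on the work surface. World frame = base frame: x ahead of the robot, y to its left, z up, the work surface at z = 0. Lengths are in m, angles in rad, forces in N, time in s.
With the tool pointing down it reaches from about 0.4 to 0.85 m from the base axis. Payload 6.9 kg.
Tool frame: the origin (TCP) lies at the very end of the fingers, on their centre line; the grasp point (between the pads) lies 19 mm behind it (env.grip_depth is the distance from the TCP to the grasp point, in m); z points along the fingers, y is the line along which they close (so a half turn about z gives the same grasp; the last joint's range is limited). The gripper opens to 85 mm and grips with 20 to 120 N. Pads are 22 mm wide; open, the fingers measure 114 mm over their backs; the gripper's body (76 mm by 85 mm) begins 54 mm behind the grasp point. The pads swing forward as they close: fully open they stand 13 mm farther back than shut.
Start: joints at [-1.042, 0.507, -0.238, 1.5, 0.126, 1.149, -0.155], TCP at [0.256, 0.57, 0.231] pointing down, gripper open.
Joint ranges: [-3.08, 3.08], [-0.24, 2.05], [-1.43, 1.35], [0, 2.5], [-1.52, 4.66], [0.17, 1.96], [-2.89, 2.89]. Speed limits (rad/s): [2.39, 2.39, 3.14, 3.14, 3.14, 3.14, 3.14].

## Interface

Orientations are given as a rotation vector (axis times angle).
In Python, from rig import env gives the robot as it stands.
- The arm moves only by the tool servo_tool, never from a script. Its argument "motion" is a list of rows, each a list of 7 numbers: the turn, a rotation vector about the tool's x, y, z in units of 0.12 rad (1.0 is 0.12 rad), then the shift along the tool's x, y, z in units of 0.15 m (1.0 is 0.15 m), then the opening, from 0 (shut) to 1 (fully open). In form: [[wx, wy, wz, x, y, z, fingers], ...]. A call has 1 to 20 rows; each row shifts and turns the commanded pose from where the row before left it, along the tool's axes as they then stand; what a row does not reach is not made up. A row lasts 1/8 s, in which the tool goes at most 62.5 mm and 10.7 degrees, less where a joint would pass 70% of its speed; a pose out of reach is approached as far as the arm can. A call with a number of a shift or a turn outside -1 to 1 is refused whole. A call with a gripper value outside its range is refused whole. The fingers move at their own pace and stop on an object; "newtons" is the grip in N (left out, the last holds). Time passes only in rows, so rows that do not move let the fingers close. It gives the time, the measured TCP pose, the force, the opening and the grip force at its end, in the units of the state.
- env.observe(): the state, without advancing time (a new reading comes with each control period).
- env.snapshot(name): name is "side" or "top"; returns (picture, depth): 480x640x3 uint8, red, green, blue; 480x640 float32, m along the optical axis (not along the pixel's ray), 0 where there is no reading.
- env.camera_model(name): a dict with "fx", "fy", "cx", "cy" (pixels), "world_from_camera" (4x4, takes a point from camera to world coordinates). Camera axes: x right, y down, z forward; pixel columns grow to the right and rows downward; lengths in m; the calibration is good to about 2 mm. A picture is of the moment at which its call begins. camera_model takes no time and is no camera call.
- env.close_job(): hands the job in; it is judged then, once.
The state is a dict: "time": time; "q": joint angles; "qvel": joint speeds; "joint_torque": joint torques, N m; "ee_pos": TCP position; "ee_rot": TCP orientation; "ft_force": force on the tool from outside, world axes, zero at the start; "wrist_torque": the same for the moment, N m; "width": opening from 0.0 (shut) to 1.0 (fully open); "finger_force": force on a finger pad.
Only numpy, scipy, OpenCV 4.12 (cv2) and the standard library are available. Lean on these libraries where they do the work, as an engineer would, in place of code of your own. Each camera call takes 0.05 s, during which the arm holds its last target. There are 200 camera calls.

## Working session

There is one attempt and no reset: what is moved stays moved. The work goes in short steps, Python scripts to look and compute and a tool call to move; the robot and the scene stay as the last step left them, time stands still between calls to the robot, and variables do not carry over. Pictures are saved under pics/ and viewed, at most 10 in all, crops included, and the job is handed in when it is done.

Besides the shell and the picture viewer there is one more tool, called in YAML: its name, and indented under it one key for each argument. servo_tool: Moves the arm, as the interface text tells. Its arguments: {"type":"object","properties":{"motion":{"type":"array"},"newtons":{"type":"number"}},"required":["motion"]}

```bash
mkdir -p pics
cat > h.py <<'E'
import numpy as np, cv2, json
from rig import env
from scipy.spatial.transform import Rotation as R
def snap(n,name):
    p,d=env.snapshot(n); cv2.imwrite(f'pics/{name}.png',p[:,:,::-1]); np.save(f'pics/{name}.npy',d); return p,d
def pts(n,d):
    m=env.camera_model(n); v,u=np.mgrid[:480,:640]
    P=np.stack([(u-m['cx'])/m['fx']*d,(v-m['cy'])/m['fy']*d,d],-1); T=np.array(m['world_from_camera'])
    return P@T[:3,:3].T+T[:3,3]
E
python3 - <<'E'
from h import *
for n in('side','top'):
    snap(n,n+'0'); m=env.camera_model(n); print(n,m['fx'],m['cx'],np.round(m['world_from_camera'],3).tolist())
s=env.observe();print(s['ee_pos'],s['ee_rot'],s['width'],s['time'])
E
```

```text
side 559.5961428632976 319.4827935241614 [[0.976, -0.177, 0.127, 0.376], [-0.217, -0.745, 0.631, -0.916], [-0.017, -0.644, -0.765, 1.246], [0.0, 0.0, 0.0, 1.0]]
top 618.4249093087934 319.86633018520666 [[0.022, -0.999, 0.049, 0.497], [-1.0, -0.023, -0.014, 0.036], [0.015, -0.048, -0.999, 1.669], [0.0, 0.0, 0.0, 1.0]]
[0.25634501 0.56954786 0.23052673] [-6.59188005e-01 -3.07135020e+00  2.36802154e-03] 1.0003390923736342 0.1
```

View pics/side0.png

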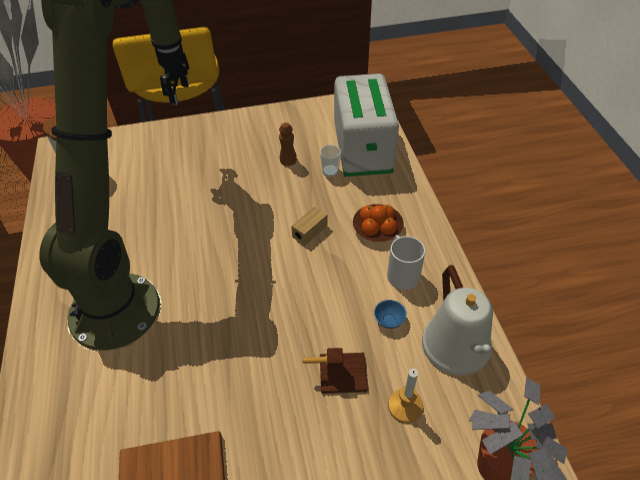

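View pics/top0.png

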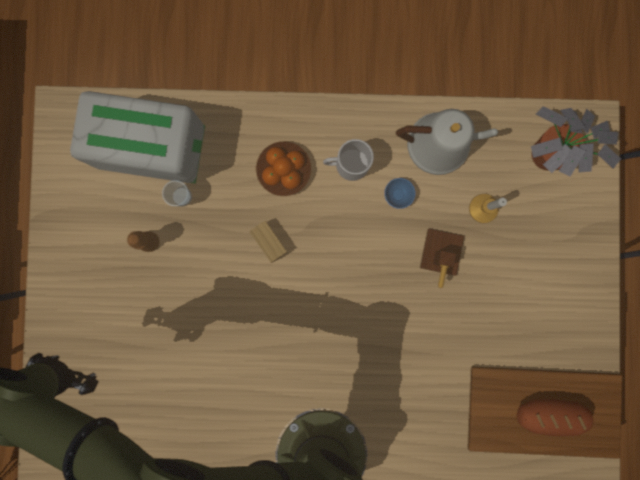

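The side view shows the block at about (310,226), with a dark hole in its lower-left end at (296,236), the end nearer the robot. The stand is at (343,370) and its peg points left, toward the robot, ending at about (304,360). In the top view the block is at (269,240) and the peg tip at (443,285). Next I'll measure both.

Run:
```python
from h import *
for n in('side','top'):
    d=np.load(f'pics/{n}0.npy'); P=pts(n,d); img=cv2.imread(f'pics/{n}0.png'); hsv=cv2.cvtColor(img,cv2.COLOR_BGR2HSV)
    b=(slice(195,255),slice(280,340)) if n=='side' else (slice(210,270),slice(240,300))
    m=np.zeros((480,640),bool); m[b]=True
    m&=(P[...,2]>.044)&(P[...,2]<.057)
    q=P[m]; r=cv2.minAreaRect((q[:,:2]*1000).astype(np.float32)); print(n,'block top',m.sum(),r,np.median(q[:,2]), cv2.boxPoints(r).tolist())
    b=(slice(330,400),slice(290,380)) if n=='side' else (slice(220,295),slice(410,475))
    for lo,hi,nm in((.010,.02,'foot'),(.088,.11,'posttop')):
        m=np.zeros((480,640),bool); m[b]=True; m&=(P[...,2]>lo)&(P[...,2]<hi)
        q=P[m]; r=cv2.minAreaRect((q[:,:2]*1000).astype(np.float32)); print(n,nm,m.sum(),r,np.median(q[:,2]),q[:,:2].mean(0))
    m=np.zeros((480,640),bool); m[b]=True
    m&=(hsv[...,0]>12)&(hsv[...,0]<28)&(hsv[...,1]>130)&(P[...,2]>.06)&(P[...,2]<.088)
    q=P[m]; c=q.mean(0); w=np.linalg.svd(q-c)[2][0]; t=(q-c)@w
    print(n,'peg',m.sum(),c,w,c+w*t.min(),c+w*t.max(),q[:,2].max())
    # peg in depth only, by height
```

```text
side block top 471 ((561.4564819335938, 152.5294952392578), (104.06967163085938, 54.705909729003906), 37.186222076416016) 0.048699174587983896 [[503.4692687988281, 142.8706817626953], [536.533935546875, 99.2878189086914], [619.4437255859375, 162.1883087158203], [586.3790283203125, 205.77117919921875]]
side foot 1141 ((544.7779541015625, -315.14617919921875), (102.08049011230469, 109.84654998779297), 79.11608123779297) 0.013463983215295405 [ 0.54983217 -0.32364474]
side posttop 259 ((513.0263061523438, -307.1168212890625), (43.9957275390625, 59.54422378540039), 76.26129150390625) 0.09398204671040311 [ 0.52481141 -0.31156858]
side peg 152 [ 0.47995554 -0.30352011  0.07905977] [-0.98010983  0.19415669 -0.04108412] [ 0.50792313 -0.3090604   0.08023211] [ 0.45062839 -0.29771049  0.07783044] 0.08682460337960762
top block top 661 ((560.2957153320312, 150.91143798828125), (99.70283508300781, 50.06875228881836), 36.28731155395508) 0.05025098220211466 [[505.2962951660156, 141.5868377685547], [534.9287109375, 101.22843933105469], [615.295166015625, 160.2360382080078], [585.6627197265625, 200.5944366455078]]
top foot 932 ((534.4050903320312, -317.25396728515625), (205.85023498535156, 153.92591857910156), 6.574143886566162) 0.014518587288245066 [ 0.54981781 -0.31238408]
top posttop 226 ((501.4036560058594, -307.00469970703125), (39.84116744995117, 84.31857299804688), 81.023681640625) 0.09559548984890642 [ 0.52363826 -0.31034482]
top peg 122 [ 0.48939245 -0.30156875  0.08065524] [-0.99875315 -0.03270701  0.03771479] [ 0.54432646 -0.29976978  0.07858083] [ 0.45184354 -0.30279839  0.08207316] 0.08791351890206611
```

servo_tool:
  motion:
    - [0, 0, 0, -0.25, -0.143, 0, 1]
    - [0, 0, 0, -0.25, -0.143, 0, 1]
    - [0, 0, 0, -0.25, -0.143, 0, 1]
    - [0, 0, 0, -0.25, -0.143, 0, 1]
    - [0, 0, 0, -0.25, -0.143, 0, 1]
    - [0, 0, 0, -0.25, -0.143, 0, 1]
    - [0, 0, 0, -0.25, -0.143, 0, 1]
    - [0, 0, 0, -0.25, -0.143, 0, 1]
    - [0, 0, 0, -0.25, -0.143, 0, 1]
    - [0, 0, 0, -0.25, -0.143, 0, 1]
    - [0, 0, 0, -0.25, -0.143, 0, 1]
    - [0, 0, 0, -0.25, -0.143, 0, 1]
  newtons: 40

```text
time: 1.6
ee_pos: [0.5617, 0.1493, 0.2309]
ee_rot: [-0.659, -3.071, 0.0]
ft_force: [0.9, 0.7, 0.0]
width: 1.003
finger_force: 0.0
```

servo_tool:
  motion:
    - [0, 0, 0.96, 0, 0, 0, 1]
    - [0, 0, 0.96, 0, 0, 0, 1]
    - [0, 0, 0.96, 0, 0, 0, 1]
    - [0, 0, 0.96, 0, 0, 0, 1]
    - [0, 0, 0.96, 0, 0, 0, 1]
    - [0, 0, 0.96, 0, 0, 0, 1]
    - [0, 0, 0.96, 0, 0, 0, 1]
    - [0, 0, 0.96, 0, 0, 0, 1]
    - [0, 0, 0.96, 0, 0, 0, 1]
    - [0, 0, 0.96, 0, 0, 0, 1]
    - [0, 0, 0.96, 0, 0, 0, 1]
    - [0, 0, 0.96, 0, 0, 0, 1]
    - [0, 0, 0.96, 0, 0, 0, 1]
    - [0, 0, 0.96, 0, 0, 0, 1]
    - [0, 0, 0.96, 0, 0, 0, 1]
    - [0, 0, 0.96, 0, 0, 0, 1]
    - [0, 0, 0.96, 0, 0, 0, 1]
    - [0, 0, 0.96, 0, 0, 0, 1]

```text
time: 3.85
ee_pos: [0.5609, 0.1506, 0.2309]
ee_rot: [-2.981, -0.99, 0.002]
ft_force: [-0.0, 0.9, -0.6]
width: 1.0
finger_force: 0.0
```

```bash
cat >> h.py <<'E'
def delta(target, yaw_deg, tilt=0):
    """shift (units, current tool axes) and turn left (units) to a tool-down pose with tool x at yaw"""
    s=env.observe(); M=R.from_rotvec(s['ee_rot'])
    c,sn=np.cos(np.radians(yaw_deg)),np.sin(np.radians(yaw_deg))
    G=R.from_matrix(np.array([[c,sn,0],[sn,-c,0],[0,0,-1.]]))*R.from_rotvec([0,np.radians(tilt),0])
    print('t',round(s['time'],2),'pos',np.round(s['ee_pos'],4),'q',np.round(s['q'],2),'F',np.round(s['ft_force'],1),'T',np.round(s['wrist_torque'],2),'w',round(s['width'],3),'ff',s['finger_force'])
    print('shift',np.round(M.inv().apply(np.array(target)-s['ee_pos'])/.15,3),'turn',np.round((M.inv()*G).as_rotvec()/.12,3)); return s
E
python3 -c "
from h import *
delta([.560,.151,.010],36.4)"
```

```text
t 3.85 pos [0.5609 0.1506 0.2309] q [-0.55  0.46  0.38  1.63 -0.19  1.09 -1.05] F [-0.   0.9 -0.6] T [-0.    0.03  0.02] w 1.0 ff 0.0
shift [-0.002 -0.005  1.472] turn [-0.003  0.008  0.052]
```

servo_tool:
  motion:
    - [0, 0, 0.05, 0, 0, 0.25, 1]
    - [0, 0, 0, 0, 0, 0.25, 1]
    - [0, 0, 0, 0, 0, 0.25, 1]
    - [0, 0, 0, 0, 0, 0.25, 1]
    - [0, 0, 0, 0, 0, 0.2, 1]
    - [0, 0, 0, 0, 0, 0.15, 1]
    - [0, 0, 0, 0, 0, 0.1, 1]
    - [0, 0, 0, 0, 0, 0.02, 1]
    - [0, 0, 0, 0, 0, 0, 0.8]
    - [0, 0, 0, 0, 0, 0, 0.6]
    - [0, 0, 0, 0, 0, 0, 0.4]
    - [0, 0, 0, 0, 0, 0, 0.4]
    - [0, 0, 0, 0, 0, 0, 0.4]
    - [0, 0, 0, 0, 0, 0, 0.4]
  newtons: 45

```text
time: 5.6
ee_pos: [0.5617, 0.1508, 0.0118]
ee_rot: [-2.982, -0.987, -0.002]
ft_force: [-1.5, 0.1, 7.1]
width: 0.579
finger_force: 47.9
```

```bash
python3 -c "
from h import *
delta([.560,.151,.010],36.4)"
```

```text
t 5.6 pos [0.5617 0.1508 0.0118] q [-0.47  0.71  0.27  1.86 -0.31  0.61 -0.94] F [-1.5  0.1  7.1] T [0.03 0.31 0.02] w 0.579 ff 47.92795032262802
shift [-0.009 -0.008  0.012] turn [ 0.002 -0.013  0.033]
```

servo_tool:
  motion:
    - [0, 0, 0, 0, 0, -0.1, 0.4]
    - [0, 0, 0, 0, 0, -0.25, 0.4]
    - [0, 0, 0, 0, 0, -0.25, 0.4]
    - [0, 0, 0, 0, 0, -0.25, 0.4]
    - [0, 0, 0, 0, 0, -0.25, 0.4]
    - [0, 0, 0, 0, 0, -0.2, 0.4]
    - [0, 0, 0, 0, 0, 0, 0.4]

```text
time: 6.48
ee_pos: [0.5623, 0.1505, 0.2087]
ee_rot: [2.982, 0.987, 0.008]
ft_force: [1.4, 1.2, -2.8]
width: 0.577
finger_force: 47.4
```

servo_tool:
  motion:
    - [0, 0, -0.965, 0, 0, 0, 0.4]
    - [0, 0, -0.965, 0, 0, 0, 0.4]
    - [0, 0, -0.965, 0, 0, 0, 0.4]
    - [0, 0, -0.965, 0, 0, 0, 0.4]
    - [0, 0, -0.965, 0, 0, 0, 0.4]
    - [0, 0, -0.965, 0, 0, 0, 0.4]
    - [0, 0, -0.965, 0, 0, 0, 0.4]
    - [0, 0, -0.965, 0, 0, 0, 0.4]
    - [0, 0, -0.965, 0, 0, 0, 0.4]
    - [0, 0, -0.965, 0, 0, 0, 0.4]
    - [0, 0, -0.965, 0, 0, 0, 0.4]
    - [0, 0, -0.965, 0, 0, 0, 0.4]
    - [0, 0, -0.965, 0, 0, 0, 0.4]
    - [0, 0, -0.965, 0, 0, 0, 0.4]
    - [0, 0, -0.965, 0, 0, 0, 0.4]
    - [0, 0, -0.965, 0, 0, 0, 0.4]
    - [0, 0, -0.965, 0, 0, 0, 0.4]
    - [0, 0, -0.965, 0, 0, 0, 0.4]
    - [0, 0, -0.965, 0, 0, 0, 0.4]
    - [0, 0, -0.965, 0, 0, 0, 0.4]

```text
time: 8.98
ee_pos: [0.5603, 0.1502, 0.2044]
ee_rot: [-0.286, -3.126, 0.001]
ft_force: [0.2, 0.6, -2.0]
width: 0.58
finger_force: 47.3
```

```bash
python3 -c "
from h import *
delta([.351,-.278,.2],169.0)"
```

```text
t 8.97 pos [0.5603 0.1502 0.2044] q [-0.15  0.46 -0.23  1.66  0.12  1.03  0.97] F [ 0.2  0.6 -2. ] T [-0.01 -0.05 -0.01] w 0.58 ff 47.26357899606228
shift [ 0.854 -3.06   0.035] turn [-0.01  -0.02   0.079]
```

servo_tool:
  motion:
    - [0, 0, 0.08, 0.071, -0.255, 0, 0.4]
    - [0, 0, 0, 0.071, -0.255, 0, 0.4]
    - [0, 0, 0, 0.071, -0.255, 0, 0.4]
    - [0, 0, 0, 0.071, -0.255, 0, 0.4]
    - [0, 0, 0, 0.071, -0.255, 0, 0.4]
    - [0, 0, 0, 0.071, -0.255, 0, 0.4]
    - [0, 0, 0, 0.071, -0.255, 0, 0.4]
    - [0, 0, 0, 0.071, -0.255, 0, 0.4]
    - [0, 0, 0, 0.071, -0.255, 0, 0.4]
    - [0, 0, 0, 0.071, -0.255, 0, 0.4]
    - [0, 0, 0, 0.071, -0.255, 0, 0.4]
    - [0, 0, 0, 0.071, -0.255, 0, 0.4]
    - [0, 0, 0, 0, 0, 0, 0.4]
    - [0, 0, 0, 0, 0, 0, 0.4]

```text
time: 10.72
ee_pos: [0.3465, -0.2741, 0.2051]
ee_rot: [-0.307, -3.125, -0.002]
ft_force: [0.1, -0.3, -2.4]
width: 0.579
finger_force: 47.6
```

```bash
python3 -c "
from h import *
delta([.351,-.278,.062],169.0)"
```

```text
t 10.72 pos [ 0.3465 -0.2741  0.2051] q [ 0.68  0.25 -0.08  2.    0.02  0.9   1.96] F [ 0.1 -0.3 -2.4] T [-0.    0.01 -0.01] w 0.579 ff 47.61791869997978
shift [-0.035 -0.021  0.954] turn [ 0.009 -0.01  -0.034]
```

servo_tool:
  motion:
    - [0, 0, -0.03, -0.035, -0.02, 0.2, 0.4]
    - [0, 0, 0, 0, 0, 0.2, 0.4]
    - [0, 0, 0, 0, 0, 0.2, 0.4]
    - [0, 0, 0, 0, 0, 0.2, 0.4]
    - [0, 0, 0, 0, 0, 0.15, 0.4]
    - [0, 0, 0, 0, 0, 0, 0.4]
    - [0, 0, 0, 0, 0, 0, 0.4]

```text
time: 11.6
ee_pos: [0.3521, -0.2784, 0.0638]
ee_rot: [0.3, 3.127, 0.0]
ft_force: [-0.9, 0.8, -2.3]
width: 0.58
finger_force: 47.5
```

Run:
```python
from h import *
delta([.351,-.278,.062],169.0)
ps,ds=snap('side','s1'); pt,dt=snap('top','t1')
a=cv2.resize(ps[300:440,200:400,::-1],None,fx=3,fy=3); b=cv2.resize(pt[210:350,380:520,::-1],None,fx=3,fy=3)
cv2.imwrite('pics/c1.png',np.hstack([a[:420,:380],b[:420]]) )
# block edges from each view at z>0.09..0.105 top face of block
for n,d in(('side',ds),('top',dt)):
    P=pts(n,d); m=(P[...,2]>.094)&(P[...,2]<.106)&(abs(P[...,0]-.36)<.08)&(abs(P[...,1]+.28)<.06)
    q=P[m]; print(n,m.sum()); 
    if len(q)>20: print(cv2.minAreaRect((q[:,:2]*1000).astype(np.float32)),np.median(q[:,2]))
```

```text
t 11.6 pos [ 0.3521 -0.2784  0.0638] q [ 0.66  0.47 -0.06  2.16  0.06  0.5   1.93] F [-0.9  0.8 -2.3] T [ 0.   -0.1   0.01] w 0.58 ff 47.52935864031315
shift [0.008 0.001 0.012] turn [0.001 0.004 0.007]
side 578
((348.9502868652344, -278.79083251953125), (54.210243225097656, 100.38432312011719), 80.25637817382812) 0.10091914255159606
top 237
((348.8045959472656, -280.0279541015625), (51.29861831665039, 100.39488220214844), 78.24098205566406) 0.10183873025205137
```

View pics/c1.png

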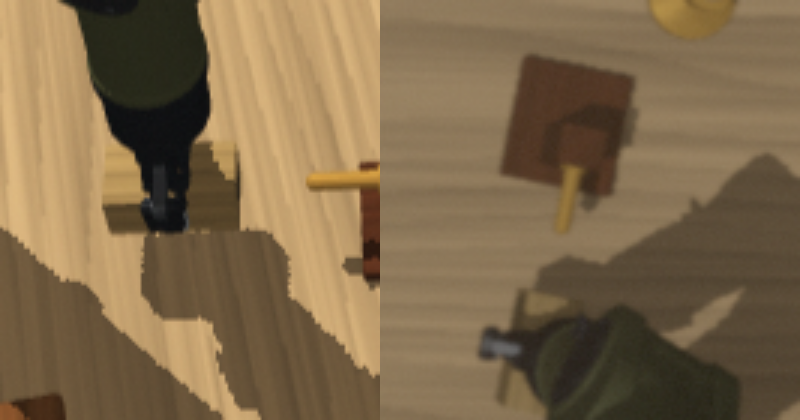

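The two close-ups show the block level at peg height, with its dark end facing the peg and the two in line. It needs about 97 mm of travel to bottom out, so I'll advance it gently.

servo_tool:
  motion:
    - [0, 0, 0, -0.06, 0.007, 0.005, 0.4]
    - [0, 0, 0, -0.06, 0, 0, 0.4]
    - [0, 0, 0, -0.06, 0, 0, 0.4]
    - [0, 0, 0, -0.06, 0, 0, 0.4]
    - [0, 0, 0, -0.06, 0, 0, 0.4]
    - [0, 0, 0, -0.04, 0, 0, 0.4]
    - [0, 0, 0, -0.04, 0, 0, 0.4]
    - [0, 0, 0, -0.03, 0, 0, 0.4]
    - [0, 0, 0, -0.03, 0, 0, 0.4]

```text
time: 12.82
ee_pos: [0.4165, -0.2905, 0.0625]
ee_rot: [-0.302, -3.127, -0.0]
ft_force: [0.7, -0.7, -2.0]
width: 0.578
finger_force: 47.5
```

```bash
python3 -c "
from h import *
delta([.4475,-.2966,.062],169.0)"
```

```text
t 12.82 pos [ 0.4165 -0.2905  0.0625] q [ 0.6   0.54 -0.06  2.02  0.05  0.59  1.88] F [ 0.7 -0.7 -2. ] T [-0.05 -0.04  0.04] w 0.578 ff 47.53064766526222
shift [-0.211 -0.     0.003] turn [ 0.    -0.002 -0.005]
```

servo_tool:
  motion:
    - [0, 0, 0, -0.04, 0, 0, 0.4]
    - [0, 0, 0, -0.04, 0, 0, 0.4]
    - [0, 0, 0, -0.04, 0, 0, 0.4]
    - [0, 0, 0, -0.03, 0, 0, 0.4]
    - [0, 0, 0, -0.02, 0, 0, 0.4]
    - [0, 0, 0, -0.02, 0, 0, 0.4]
    - [0, 0, 0, 0, 0, 0, 0.4]

```text
time: 13.7
ee_pos: [0.4445, -0.2959, 0.0625]
ee_rot: [0.302, 3.127, -0.0]
ft_force: [0.6, 0.3, -2.5]
width: 0.578
finger_force: 47.5
```

servo_tool:
  motion:
    - [0, 0, 0, -0.01, 0, 0, 0.4]
    - [0, 0, 0, -0.01, 0, 0, 0.4]
    - [0, 0, 0, 0, 0, 0, 0.4]

```text
time: 14.08
ee_pos: [0.4474, -0.2965, 0.0626]
ee_rot: [0.302, 3.127, -0.0]
ft_force: [-0.4, 0.1, -2.4]
width: 0.575
finger_force: 47.5
```

servo_tool:
  motion:
    - [0, 0, 0, -0.01, 0, 0, 0.4]
    - [0, 0, 0, -0.01, 0, 0, 0.4]
    - [0, 0, 0, 0, 0, 0, 0.4]

```text
time: 14.45
ee_pos: [0.4479, -0.2966, 0.0622]
ee_rot: [-0.302, -3.123, -0.002]
ft_force: [-6.1, 1.4, 0.8]
width: 0.582
finger_force: 48.2
```

servo_tool:
  motion:
    - [0, 0, 0, -0.01, 0, 0, 0.4]
    - [0, 0, 0, -0.005, 0, 0, 0.4]
    - [0, 0, 0, 0, 0, 0, 0.4]

```text
time: 14.82
ee_pos: [0.448, -0.2967, 0.0619]
ee_rot: [-0.303, -3.119, -0.003]
ft_force: [-11.0, 1.9, 4.9]
width: 0.58
finger_force: 48.4
```

The peg has bottomed: an 11 N reaction along the peg and no further travel, within 1 mm of the predicted position. Now I'll draw the block off.

servo_tool:
  motion:
    - [0, 0, 0, 0.035, 0, 0, 0.4]
    - [0, 0, 0, 0.05, 0, 0, 0.4]
    - [0, 0, 0, 0.05, 0, 0, 0.4]
    - [0, 0, 0, 0.06, 0, 0, 0.4]
    - [0, 0, 0, 0.06, 0, 0, 0.4]
    - [0, 0, 0, 0.06, 0, 0, 0.4]
    - [0, 0, 0, 0.07, 0, 0, 0.4]
    - [0, 0, 0, 0.08, 0, 0, 0.4]
    - [0, 0, 0, 0.08, 0, 0, 0.4]
    - [0, 0, 0, 0.08, 0, 0, 0.4]
    - [0, 0, 0, 0.05, 0, 0, 0.4]
    - [0, 0, 0, 0, 0, 0, 0.4]

```text
time: 16.32
ee_pos: [0.3525, -0.2781, 0.0626]
ee_rot: [-0.303, -3.127, -0.0]
ft_force: [-0.3, 0.1, -1.4]
width: 0.576
finger_force: 47.7
```

servo_tool:
  motion:
    - [0, 0, 0, 0, 0, -0.25, 0.4]
    - [0, 0, 0, 0, 0, -0.3, 0.4]
    - [0, 0, 0, 0, 0, -0.3, 0.4]
    - [0, 0, 0, 0, 0, -0.3, 0.4]
    - [0, 0, 0, 0, 0, -0.3, 0.4]
    - [0, 0, 0, 0, 0, -0.3, 0.4]
    - [0, 0, 0, 0, 0, -0.25, 0.4]
    - [0, 0, 0, 0, 0, 0, 0.4]

```text
time: 17.32
ee_pos: [0.3543, -0.2788, 0.3652]
ee_rot: [0.301, 3.122, -0.005]
ft_force: [0.2, 0.2, -1.8]
width: 0.578
finger_force: 48.1
```

```bash
python3 -c "
from h import *
delta([.50,-.10,.45],169.0,-90)"
```

```text
t 17.32 pos [ 0.3543 -0.2788  0.3652] q [ 0.68  0.13 -0.08  1.68  0.01  1.32  1.98] F [ 0.2  0.2 -1.8] T [ 0.01  0.04 -0.01] w 0.578 ff 48.13287511467934
shift [-0.729  1.354 -0.565] turn [ -0.017 -13.045   0.016]
```

servo_tool:
  motion:
    - [0, 0, 0.98, 0, 0, -0.1, 0.4]
    - [0, 0, 0.98, 0, 0, -0.1, 0.4]
    - [0, 0, 0.98, 0, 0, -0.1, 0.4]
    - [0, 0, 0.98, 0, 0, -0.1, 0.4]
    - [0, -0.93, 0, -0.145, 0, -0.04, 0.4]
    - [0, -0.93, 0, -0.149, 0, -0.023, 0.4]
    - [0, -0.93, 0, -0.151, 0, -0.007, 0.4]
    - [0, -0.93, 0, -0.15, 0, 0.01, 0.4]
    - [0, -0.93, 0, -0.148, 0, 0.027, 0.4]
    - [0, -0.93, 0, -0.145, 0, 0.043, 0.4]
    - [0, -0.93, 0, -0.138, 0, 0.06, 0.4]
    - [0, 0, 0, 0, 0, 0, 0.4]

```text
time: 18.82
ee_pos: [0.4725, -0.3712, 0.4611]
ee_rot: [0.777, 2.259, -0.318]
ft_force: [-0.7, 1.0, -1.7]
width: 0.577
finger_force: 47.9
```

```bash
python3 -c "
from h import *
delta([.59,-.46,.55],142.0,-90)"
```

```text
t 18.82 pos [ 0.4725 -0.3712  0.4611] q [ 0.64 -0.03 -0.04  1.88  0.09  0.52  1.45] F [-0.7  1.  -1.7] T [0.63 0.86 0.02] w 0.577 ff 47.92934998869896
shift [-1.116  0.015  0.265] turn [ 5.000e-03 -6.623e+00  4.000e-03]
```

servo_tool:
  motion:
    - [0, -0.93, 0, -0.18, 0, 0.04, 0.4]
    - [0, -0.93, 0, -0.18, 0, 0.05, 0.4]
    - [0, -0.93, 0, -0.18, 0, 0.06, 0.4]
    - [0, -0.93, 0, -0.18, 0, 0.07, 0.4]
    - [0, 0, 0, 0, 0, 0, 0.4]

```text
time: 19.45
ee_pos: [0.5082, -0.4057, 0.5068]
ee_rot: [0.698, 2.011, -0.428]
ft_force: [-0.2, 1.4, -1.9]
width: 0.58
finger_force: 48.0
```

```bash
python3 -c "
from h import *
delta([.61,-.476,.62],142.0,-90)"
```

```text
t 19.45 pos [ 0.5082 -0.4057  0.5068] q [ 0.24 -0.04  0.33  1.96  0.58  0.21  0.98] F [-0.2  1.4 -1.9] T [0.84 0.99 0.1 ] w 0.58 ff 47.9951461404562
shift [-1.067  0.047  0.329] turn [-0.183 -4.407  0.128]
```

servo_tool:
  motion:
    - [0, 0, 0, -0.24, 0, -0.015, 0.4]
    - [0, 0, 0, -0.24, 0, -0.015, 0.4]
    - [0, 0, 0, -0.24, 0, -0.015, 0.4]
    - [0, 0, 0, -0.24, 0, -0.015, 0.4]
    - [0, 0, 0, -0.24, 0, -0.015, 0.4]
    - [0, 0, 0, -0.24, 0, -0.015, 0.4]
    - [0, 0, 0, 0, 0, 0, 0.4]

```text
time: 20.32
ee_pos: [0.5853, -0.4664, 0.7025]
ee_rot: [0.7, 2.006, -0.428]
ft_force: [0.1, -0.3, -2.7]
width: 0.577
finger_force: 48.0
```

```bash
python3 -c "
from h import *
delta([.61,-.476,.72],142.0,-90)"
```

```text
t 20.32 pos [ 0.5853 -0.4664  0.7025] q [ 0.24  0.11  0.44  1.3  -0.01  0.69  1.55] F [ 0.1 -0.3 -2.7] T [0.8  1.06 0.01] w 0.577 ff 47.97380268573761
shift [-0.186  0.052  0.087] turn [-0.192 -4.377  0.108]
```

servo_tool:
  motion:
    - [-0.04, -0.875, 0.02, -0.084, 0, 0.06, 0.4]
    - [-0.04, -0.875, 0.02, -0.084, 0, 0.06, 0.4]
    - [-0.04, -0.875, 0.02, -0.084, 0, 0.06, 0.4]
    - [-0.04, -0.875, 0.02, -0.084, 0, 0.06, 0.4]
    - [-0.04, -0.875, 0.02, -0.084, 0, 0.06, 0.4]
    - [0, 0, 0, 0, 0, 0, 0.4]
    - [0, 0, 0, 0, 0, 0, 0.4]

```text
time: 21.2
ee_pos: [0.6172, -0.5038, 0.7041]
ee_rot: [0.615, 1.728, -0.519]
ft_force: [-0.6, -0.3, -1.8]
width: 0.58
finger_force: 48.1
```

```bash
python3 -c "
from h import *
delta([.61,-.476,.72],142.0,-90)"
```

```text
t 21.2 pos [ 0.6172 -0.5038  0.7041] q [0.59 0.11 0.02 1.54 0.54 0.18 1.04] F [-0.6 -0.3 -1.8] T [ 0.95  1.11 -0.  ] w 0.58 ff 48.06914381682873
shift [-0.069  0.108 -0.177] turn [-0.348 -1.944  0.152]
```

servo_tool:
  motion:
    - [0, 0, 0, -0.2, 0, 0.01, 0.4]
    - [0, 0, 0, -0.2, 0, 0.01, 0.4]
    - [0, 0, 0, -0.2, 0, 0.01, 0.4]
    - [0, 0, 0, -0.2, 0, 0.01, 0.4]
    - [-0.11, -0.65, 0.05, 0, 0, 0, 0.4]
    - [-0.11, -0.65, 0.05, 0, 0, 0, 0.4]
    - [-0.11, -0.65, 0.05, 0, 0, 0, 0.4]
    - [0, 0, 0, 0, 0, 0, 0.4]
    - [0, 0, 0, 0, 0, 0, 0.4]

```text
time: 22.32
ee_pos: [0.6454, -0.5271, 0.8126]
ee_rot: [0.556, 1.576, -0.529]
ft_force: [0.6, -0.4, -1.5]
width: 0.579
finger_force: 49.4
```

```bash
python3 -c "
from h import *
s=delta([.61,-.476,.82],142.0,-90)
print(R.from_rotvec(s['ee_rot']).as_matrix().round(4))"
```

```text
t 22.32 pos [ 0.6454 -0.5271  0.8126] q [ 0.83  0.17 -0.25  1.34  0.68  0.18  0.94] F [ 0.6 -0.4 -1.5] T [ 0.93  1.15 -0.03] w 0.579 ff 49.39550198614597
shift [-0.021  0.113 -0.401] turn [-0.194 -0.617  0.06 ]
[[-0.0622  0.6336  0.7712]
 [ 0.0406  0.7736 -0.6324]
 [-0.9972 -0.008  -0.0739]]
```

servo_tool:
  motion:
    - [0, 0, 0, -0.2, 0, 0, 0.4]
    - [0, 0, 0, -0.2, 0, 0, 0.4]
    - [0, 0, 0, -0.1, 0, 0, 0.4]
    - [-0.1, -0.31, 0.03, 0, 0, 0, 0.4]
    - [-0.1, -0.31, 0.03, 0, 0, 0, 0.4]
    - [0, 0, 0, 0, 0, 0, 0.4]
    - [0, 0, 0, 0, 0, 0, 0.4]

```text
time: 23.2
ee_pos: [0.6503, -0.5299, 0.8872]
ee_rot: [0.518, 1.508, -0.519]
ft_force: [0.4, 0.9, -1.7]
width: 0.583
finger_force: 49.4
```

Run:
```python
from h import *
s=delta([.61,-.476,.82],142.0,-90)
print(R.from_rotvec(s['ee_rot']).as_matrix().round(4))
ps,ds=snap('side','s2'); pt,dt=snap('top','t2')
cv2.imwrite('pics/c2.png',np.hstack([ps[:,160:560,::-1],pt[:,240:640,::-1]]))
```

```text
t 23.2 pos [ 0.6503 -0.5299  0.8872] q [ 0.96  0.19 -0.42  1.19  0.56  0.23  1.11] F [ 0.4  0.9 -1.7] T [0.92 1.18 0.09] w 0.583 ff 49.39824275672436
shift [ 0.448  0.118 -0.433] turn [ 0.004 -0.002  0.007]
[[-8.000e-04  6.153e-01  7.883e-01]
 [-5.000e-04  7.883e-01 -6.153e-01]
 [-1.000e+00 -9.000e-04 -3.000e-04]]
```

View pics/c2.png

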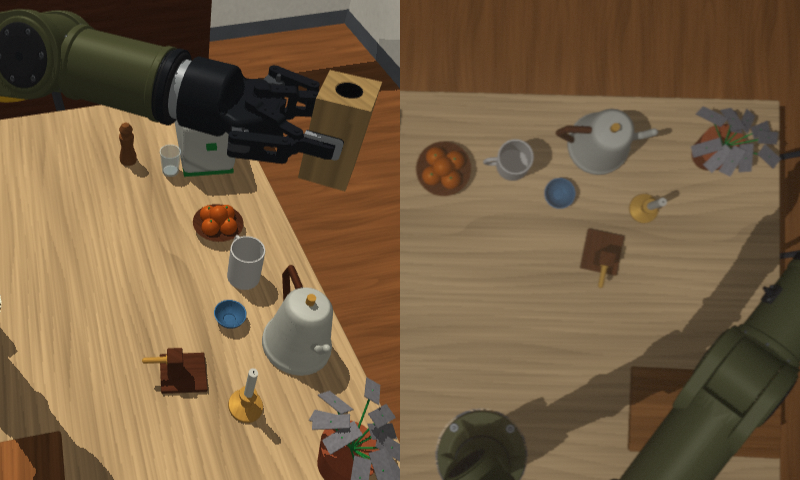

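The left view shows the block gripped with its hole facing up at about (348,91). The other objects stand where they were. I'll check that the top face is level.

Run:
```python
from h import *
d=np.load('pics/s2.npy'); P=pts('side',d); img=cv2.imread('pics/s2.png')
m=np.zeros((480,640),np.uint8); m[65:115,475:548]=1
hsv=cv2.cvtColor(img,cv2.COLOR_BGR2HSV)
z=P[...,2]; m=(m>0)&(d>0)&(hsv[...,2]>60)
zt=np.percentile(z[m],90); print('top z',zt)
m&=abs(z-zt)<.012
for _ in range(3):
    q=P[m]; c=q.mean(0); w=np.linalg.svd(q-c)[2][2]; w*=np.sign(w[2]); m&=abs((P-c)@w)<.002
print(len(q),c,w,'tilt deg',np.degrees(np.arccos(w[2])),cv2.minAreaRect((q[:,:2]*1000).astype(np.float32)))
```

```text
top z 0.9349853723405865
1223 [ 0.6406817  -0.52167013  0.93415093] [-0.02724787 -0.01154013  0.99956209] tilt deg 1.6956808702964639 ((638.4307250976562, -521.7278442382812), (52.94731521606445, 50.27424621582031), 51.24648666381836)
```

servo_tool:
  motion:
    - [0, 0, 0, 0, 0, 0, 0.4]
    - [0, 0, 0, 0, 0, 0, 0.4]
    - [0, 0, 0, 0, 0, 0, 0.4]
    - [0, 0, 0, 0, 0, 0, 0.4]

```text
time: 23.8
ee_pos: [0.6501, -0.5307, 0.8861]
ee_rot: [0.519, 1.509, -0.52]
ft_force: [-0.1, 0.1, -1.9]
width: 0.577
finger_force: 49.4
```

```bash
python3 -c "
from h import *
print(env.close_job())"
```

```text
the job is handed in; nothing more can be done
None
```

The job is handed in at 23.8 s: the block went onto the peg to the bottom of its hole (11 N reaction), came off again, and is held still with the hole facing up, its underside about 0.83 m above the worktop; its top face measured 1.7° off level, which I took as camera error and did not correct.

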